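# Peel the top tray off the stack and hold it over the air dryer

### The job

Turn the air dryer's dial clockwise until its pointer stands at the long mark on its scale. Then peel the top tray off the clinging stack by its own corner tab, the highest of the three, lifting that corner first while the opposite corner still sits in the stack, and without lifting or shifting the stack below. Hold the tray level by its tab about 10 cm above the middle of the dryer's grille and finish while still holding it there; leave the paint bottles, the flower pot and the brush alone.

Things in the scene. Friction and masses are not known exactly. Their poses are not given: they have to be found in the camera images.
- tray: Top tray of the stack: square, white enamel, flange 150 x 150 mm, 22 high, 4 thick, well 118 x 118 outside, split in four; 0.25 kg. Origin: centre of its underside, z up; x and y run along its DIAGONALS, -x to the corner with the finger tab. Nested, its origin is 52 above the table; the well sits 14 deep in the tray below, 3.5 play per side, held by four rubber nubs (2 N drag each).
- tray_tab (a point): Centre of the top tray's upright finger tab: a plate 10 mm thick (along the tray's y), 26 long (along the tray's x), 32 tall, on a flat corner ear flush with the flange. At (-125, 0, 38) in the tray's frame; the tab spans 22 to 54 above the tray's underside, nested 74 to 106 above the table: the highest of the three tabs on the stack, and the middle one (opposite the bare corner).
- tray_far (a point): Corner opposite the tab, on top of the flange: (100, 0, 22) mm in the tray's frame. Below it the well's bottom corner, at (83, 0, 0), is a good pivot: tilted about it by 0.2 rad or so the tab side is clear of the nubs, and the tray then lifts out.
- stack: The stack below: five trays of the same shape in a low dark weighted stand, loose on the table, 2.5 kg or more. Origin: centre of its underside, z up, axes as the nested top tray's. Upper rim 66 mm above the table. Two of its trays have a like tab at its +y and -y corners (125 from the centre, tops 98 and 90 above the table), lower than the top tray's, not to be pulled.
- dryer: Grey table-top air dryer, fixed to the table, a box 200 (x) by 300 (y) by 60 high. Origin: centre of its underside; -x is its front. Grille on its top towards +y, dial on its top towards -y.
- grille (a point): Centre of the dryer's square 150 x 150 grille, 62 above the table, at (0, 65, 62) in the dryer's frame.
- dial (a joint): Angle of the dryer's dial (rad), 0 to 3.4: 0 with its white pointer line towards the dryer's front (-x), growing clockwise seen from above. Eleven ticks at 0, 0.34 .. 3.4; the sixth is the long, thick mark, at 1.7. Light friction, it stays where it is left.
- dial_grip (a point): On the dial's vertical axis, 97 mm above the table, at (0, -96, 97) in the dryer's frame. The grip is a black bar 42 long, 14 thick, 72 to 104 above the table, on a disc 44 across (top 74 above the table). The point turns with it: x along the bar, the -x end has the white pointer line.
- dial_mark (a point): Near the outer end of the long mark, 60 from the dial's axis, on the dryer's top face.
- paint_white: Bystander, to be left alone: small white paint bottle, diameter 38, height 110 mm. Origin: middle of its underside.
- paint_a: Bystander, to be left alone: small blue-labelled paint bottle, diameter 34, height 120 mm. Origin: middle of its underside.
- paint_b: Bystander, to be left alone: another blue-labelled paint bottle, diameter 34, height 120 mm. Origin: middle of its underside.
- pot: Bystander, to be left alone: terracotta flower pot, rim diameter 90, height 85 mm. Origin: middle of its underside.
- brush: Bystander, to be left alone: wooden paint brush lying flat, 140 long, 20 thick, all in mm. Origin: under its middle.
Not all that is in view belongs to the job. What is shaped like the tray but pink is not meant.

How it is judged:
By the outcome, as a careful person would: the job done as asked, in the order asked, and still so for the second after the job is handed in, while the arm keeps its last pose, push and grip.
It also fails if it takes over 58 s, if anything falls off the work surface, if the arm or the gripper's body presses on something with over 40 N, if the wrist force passes 120 N, or if a joint passes its speed limit or range.

### The arm

A 6-joint arm with a two-finger parallel gripper is mounted at the origin on the work surface. World frame = base frame: x ahead of the robot, y to its left, z up, the work surface at z = 0. Lengths are in m, angles in degrees, forces in N, time in s.
With the tool pointing down it reaches from about 0.25 to 0.725 m from the base axis. Payload 9.7 kg.
Tool frame: the origin (TCP) lies at the very end of the fingers, on their centre line; the grasp point (between the pads) lies 19 mm behind it; z points along the fingers, y is the direction in which the jaws open and shut (so a half turn about z gives the same grasp; the last joint's range is limited). The gripper opens to 85 mm and grips with 20 to 120 N. Pads are 22 mm wide; open, the fingers measure 114 mm over their backs; the gripper's body (76 mm by 85 mm) begins 54 mm behind the grasp point. The pads swing forward as they close: fully open they stand 13 mm farther back than shut.
Start: joints at [-71.849, 4.979, 10.078, 95.1, 0, 90], TCP at [0.171, -0.523, 0.231] pointing down, gripper open.
Joint ranges: [-179.16, 179.16], [-48.56, 103.87], [-65.8, 70.77], [-126.05, 130.52], [-82.76, 87.17], [-180, 180]. Speed limits (degrees/s): [127.2, 127.2, 147.25, 180, 180, 180].

### API

Orientations are given as [roll, pitch, yaw] about the fixed x, y, z axes, in that order (R = Rz(yaw) Ry(pitch) Rx(roll)).
In Python, from workcell import bot gives the robot as it stands.
- The arm moves only by the shell command python3 -m pendant 'ROWS' [FORCE]. ROWS is JSON, a list that holds one entry, the list of rows, each a list of 7 numbers: the shift along the tool's x, y, z in cm, then the turn, a rotation vector about the tool's x, y, z in rad, then the opening in per cent of the stroke, from 0 (shut) to 100 (fully open). In form: [[[dx, dy, dz, ax, ay, az, gripper], ...]]. A call has 1 to 5 rows; each row shifts and turns the pose as measured when the row begins, along the tool's axes as they then stand; what a row does not reach is not made up. A row lasts 1/12 s, in which the tool goes at most 41.7 mm and 7.16 degrees, less where a joint would pass 70% of its speed; a pose out of reach is approached as far as the arm can. A call with a gripper value outside its range is refused whole. The fingers move at their own pace and stop on an object; FORCE is the grip in N (left out, the last holds). Time passes only in rows, so rows that do not move let the fingers close. It gives the time, the measured TCP pose, the force and the opening at its end, in the units of the state.
- bot.get_obs(): the state, without advancing time (a new reading comes with each control period).
- bot.camera(name): name is "side" or "top"; returns the picture (384x512x3 uint8, red, green, blue); there is no depth.
- bot.get_calibration(name): a dict with "intrinsics" (3x3 intrinsics, pixels), "pose" (4x4, takes a point from camera to world coordinates). Camera axes: x right, y down, z forward; pixel columns grow to the right and rows downward; lengths in m; the calibration is good to about 2 mm. A picture is of the moment at which its call begins. get_calibration takes no time and is no camera call.
- bot.job_done(): hands the job in, once; it reports no verdict.
Trained networks look in the newest picture that a camera, given by its name, has taken for a name from the list of things; names that differ only in an ending like _2 or _b are one class to them, and where a whole thing is asked for, a point or a joint stands for the part that bears it (a point fixed in the world has none). Each returns a list of dicts, best first, with "confidence" (0 to 1); they miss things now and then, are a little off and sometimes report something else, mostly with a low value. They report only what shows in the picture. A call takes as long as a camera call. They do not tell look-alikes from the thing itself.
- bot.masks_of(camera, thing): "pixels" (384x512 bool, what is visible of it) and "extent" ([left, top, right, bottom] in pixels, round what is visible of it).
- bot.mark_of(camera, thing): "uv" ([column, row] in pixels: a listed point, or the origin of a listed thing).
The state is a dict: "time": time; "q": joint angles; "qd": joint speeds; "joint_efforts": joint torques, N m; "ee_pos": TCP position; "tcp_rot": TCP orientation; "wrist_force": force on the tool from outside, world axes, zero at the start; "torque": the same for the moment, N m; "opening": finger opening in m.
Only numpy, scipy, OpenCV 4.12 (cv2) and the standard library are available. Lean on these libraries where they do the work, as an engineer would, in place of code of your own. Each camera call takes 0.05 s, during which the arm holds its last target. There are 200 camera calls.

## Working session

There is one attempt and no reset: what is moved stays moved. The work goes in short steps, Python scripts to look and compute and a shell command to move; the robot and the scene stay as the last step left them, time stands still between calls to the robot, and variables do not carry over. Pictures are saved under pics/ and viewed, about 8 in all and at most 12, crops included, and the job is handed in when it is done.

```bash
ls; mkdir -p pics
cat > h.py <<'E'
import numpy as np, cv2
from workcell import bot
from scipy.spatial.transform import Rotation as R
def cal(c):
    d=bot.get_calibration(c); return np.array(d["intrinsics"]),np.array(d["pose"])
def ray(c,uv):
    K,P=cal(c); d=P[:3,:3]@np.linalg.solve(K,[uv[0],uv[1],1.]); return P[:3,3],d/np.linalg.norm(d)
def atz(c,uv,z):
    o,d=ray(c,uv); return o+d*(z-o[2])/d[2]
def proj(c,p):
    K,P=cal(c); q=K@(P[:3,:3].T@(np.asarray(p,float)-P[:3,3])); return q[:2]/q[2]
def tri(u1,u2,c1="top",c2="side"):
    o1,d1=ray(c1,u1);o2,d2=ray(c2,u2)
    A=np.stack([d1,-d2],1); t=np.linalg.lstsq(A,o2-o1,rcond=None)[0]
    a,b=o1+t[0]*d1,o2+t[1]*d2
    return (a+b)/2,np.linalg.norm(a-b)
def rows(target,Rt=None):
    """shift in tool axes (cm) and rotvec (rad) to target TCP"""
    s=bot.get_obs(); r=R.from_euler('xyz',s["tcp_rot"],degrees=True)
    d=r.inv().apply(np.asarray(target)-s["ee_pos"])*100
    return d.round(2),(r.inv()*Rt).as_rotvec().round(3) if Rt is not None else None
E
python3 - <<'E'
from h import *
s=bot.get_obs();print(s["ee_pos"],s["tcp_rot"],s["opening"],s["time"])
for c in("top","side"):
    im=bot.camera(c);cv2.imwrite(f"pics/{c}0.png",im[...,::-1]); K,P=cal(c);print(c,K[0,0],P.round(3).tolist())
    for n in("tray","tray_tab","tray_far","stack","dryer","grille","dial_grip","dial_mark","paint_white","paint_a","pot","brush"):
        print(n,[(np.round(m["uv"],1).tolist(),round(m["confidence"],2)) for m in bot.mark_of(c,n)])
E
```

```text
pics
[ 0.17125542 -0.52241247  0.23057141] [-1.79923316e+02 -2.41636777e-04  1.81481637e+01] 0.08524974688760867 0.0
top 487.6850458204624 [[0.001, -0.996, 0.087, 0.403], [-1.0, -0.001, 0.002, -0.023], [-0.002, -0.087, -0.996, 1.283], [0.0, 0.0, 0.0, 1.0]]
tray [([329.1, 296.7], 0.71), ([334.7, 170.7], 0.6), ([202.7, 95.5], 0.4)]
tray_tab [([353.0, 253.0], 0.75), ([321.7, 217.8], 0.73)]
tray_far [([316.4, 334.7], 0.75), ([348.8, 134.4], 0.68)]
stack [([321.0, 98.9], 0.21)]
dryer [([148.1, 188.8], 0.6), ([114.5, 183.3], 0.54), ([247.8, 107.9], 0.43)]
grille [([115.0, 183.1], 0.88)]
dial_grip [([178.8, 186.2], 0.65)]
dial_mark [([157.5, 185.7], 0.86)]
paint_white [([242.9, 107.4], 0.69)]
paint_a [([300.1, 104.9], 0.69), ([321.9, 100.8], 0.66)]
pot [([201.2, 95.0], 0.97), ([244.3, 107.5], 0.29)]
brush [([248.3, 226.6], 0.96)]
side 384.09725593663387 [[0.997, -0.018, 0.072, 0.447], [-0.071, -0.532, 0.844, -0.901], [0.023, -0.847, -0.532, 0.643], [0.0, 0.0, 0.0, 1.0]]
tray [([144.8, 274.6], 0.81), ([279.6, 251.4], 0.72), ([228.5, 230.9], 0.58)]
tray_tab [([227.7, 231.9], 0.65), ([190.2, 275.2], 0.57), ([322.3, 253.4], 0.5)]
tray_far [([320.5, 255.9], 0.93), ([110.1, 255.3], 0.63)]
stack [([278.0, 269.9], 0.98), ([229.2, 230.0], 0.38)]
dryer [([253.4, 172.2], 0.61)]
grille [([279.5, 252.9], 0.28)]
dial_grip [([249.6, 160.3], 0.59)]
dial_mark [([251.0, 159.2], 0.84)]
paint_white [([331.3, 213.7], 0.73)]
paint_a [([344.7, 243.2], 0.95), ([360.4, 263.0], 0.87)]
pot [([326.9, 194.4], 0.78)]
brush [([227.0, 218.6], 0.59)]
```

View pics/top0.png

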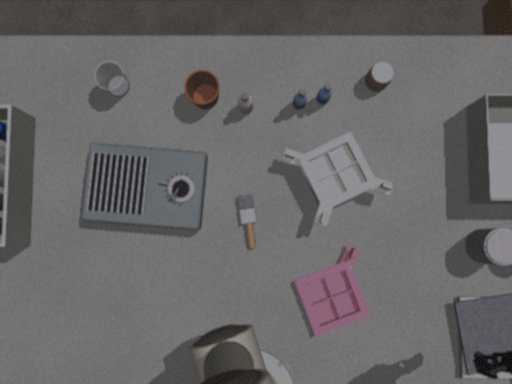

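View pics/side0.png

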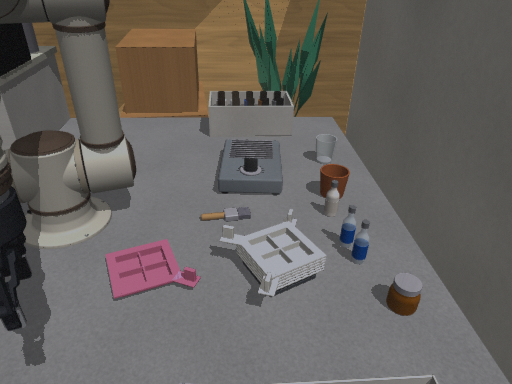

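The white stack is at top (338,172) and side (280,252). The pink look-alike is at top (333,297) and side (145,268), so I reject it. The tabs are at top (291,155), (325,215) and (387,186). The bare corner is at (350,135), so the tab I want is the opposite one, (325,215), which is at side (228,233). The dial is at top (180,188) and side (250,165). One crop will check the choice and the dial.

Run:
```python
from h import *
a=cv2.imread("pics/top0.png");b=cv2.imread("pics/side0.png")
f=lambda i,x,y,w,h,k:cv2.resize(i[y:y+h,x:x+w],(w*k,h*k),interpolation=cv2.INTER_CUBIC)
L=np.vstack([f(a,145,155,65,65,6)[:300,:400] if 0 else cv2.resize(f(a,148,158,64,56,6),(384,290)),cv2.resize(f(b,215,135,80,60,5),(384,290))])
M=np.vstack([cv2.resize(a[125:230,275:400],(384,290),interpolation=2),cv2.resize(b[200:300,212:340],(384,290),interpolation=2)])
cv2.imwrite("pics/crop1.png",cv2.convertScaleAbs(np.hstack([L,M]),alpha=1.5))
for n,t,s in(("tab",(321.7,217.8),(227.7,231.9)),("far",(348.8,134.4),(320.5,255.9)),("dial",(178.8,186.2),(249.6,160.3)),("mark",(157.5,185.7),(251,159.2)),("tab+y",(291,155),(291,217)),("tab-y",(387,186),(268,284))):
    p,e=tri(t,s);print(n,p.round(4),round(e,4))
print("tray",atz("top",(334.7,170.7),.052),"grille",atz("top",(115,183.1),.062),"dryer",atz("top",(148.1,188.8),0),"dial97",atz("top",(178.8,186.2),.097),"tabz.09",atz("top",(321.7,217.8),.09),atz("side",(227.7,231.9),.09),"far",atz("top",(348.8,134.4),.074),atz("side",(320.5,255.9),.074))
print("mark z62",atz("top",(157.5,185.7),.062),atz("side",(251,159.2),.062))
```

```text
tab [ 0.448  -0.1829  0.088 ] 0.001
far [ 0.6571 -0.2556  0.0699] 0.0047
dial [0.5225 0.1667 0.0964] 0.0055
mark [0.5286 0.2241 0.0708] 0.0009
tab+y [ 0.6079 -0.1098  0.0741] 0.0033
tab-y [ 0.5271 -0.3465  0.0801] 0.0013
tray [ 0.56965067 -0.22210571  0.052     ] grille [0.53648172 0.33304761 0.062     ] dryer [0.52816108 0.26319968 0.        ] dial97 [0.52514012 0.16662667 0.097     ] tabz.09 [ 0.44848101 -0.18265556  0.09      ] [ 0.44754182 -0.185503    0.09      ] far [ 0.65865988 -0.2551939   0.074     ] [ 0.65320009 -0.26051223  0.074     ]
mark z62 [0.52997125 0.22586096 0.062     ] [0.52939169 0.24133197 0.062     ]
```

View pics/crop1.png

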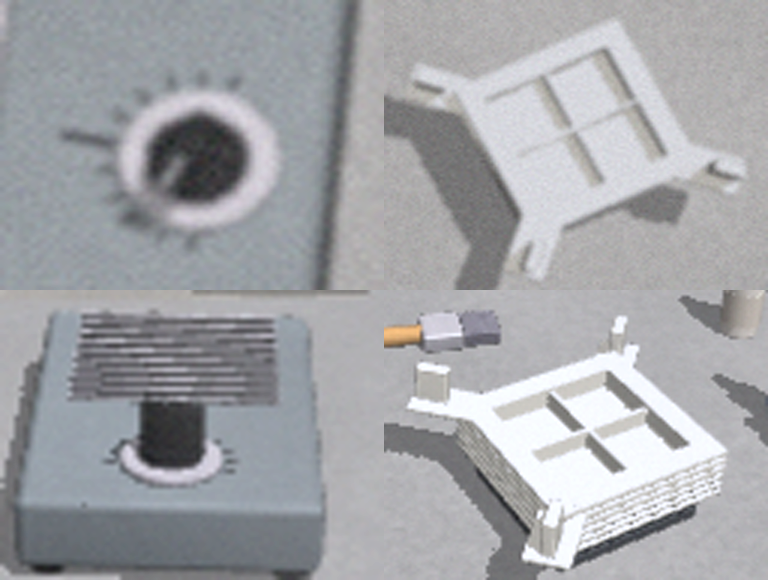

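The crops confirm the stack tabs: mine is the one opposite the bare corner, triangulated at z≈0.088. The dial pointer points lower-left (about 40° past the front), and the long mark is to the left and slightly up. Next I rectify averaged frames to metric planes to measure the dial's angles.

```bash
cat >> h.py <<'E'
def rect(im,c,z,x0,y0,half,mm=0.5):
    """metric view: up=+x, left=+y, px = mm"""
    n=int(2*half/mm*1000); g=np.array([[0,0],[n,0],[n,n],[0,n]],np.float32)
    w=[[x0+half,y0+half,z],[x0+half,y0-half,z],[x0-half,y0-half,z],[x0-half,y0+half,z]]
    H=cv2.getPerspectiveTransform(np.float32([proj(c,p) for p in w]),g)
    return cv2.warpPerspective(im,H,(n,n),flags=cv2.INTER_CUBIC)
E
python3 - <<'E'
from h import *
acc=np.mean([bot.camera("top").astype(float) for _ in range(8)],0)
im=np.clip(acc*1.5,0,255).astype(np.uint8)[...,::-1].copy(); cv2.imwrite("pics/avg.png",im)
x0,y0=.525,.1666
A=rect(im,"top",.062,x0,y0,.08,.4);B=rect(im,"top",.104,x0,y0,.04,.2)
C=np.hstack([A,B])
for i in range(0,400,50): cv2.putText(C,str(i),(i,8),0,.25,(0,0,255));cv2.putText(C,str(i),(0,i+8),0,.25,(0,0,255));cv2.putText(C,str(i),(400+i,8),0,.25,(0,0,255))
cv2.imwrite("pics/dial.png",C)
# ring centre: bright pixels
g=cv2.cvtColor(A,cv2.COLOR_BGR2GRAY); hsv=cv2.cvtColor(A,cv2.COLOR_BGR2HSV)
m=(g>225).astype(np.uint8); yx=np.argwhere(m); e=cv2.fitEllipse(cv2.convexHull(yx[:,::-1].astype(np.int32)));print("ring px",e,"world",x0+.08-e[0][1]*.0004,y0+.08-e[0][0]*.0004)
D=rect(im,"top",.06,.53,.24,.2,.8);cv2.imwrite("pics/dry.png",D)
h=cv2.cvtColor(D,cv2.COLOR_BGR2HSV)
ms=bot.masks_of("top","dryer")[0];mk=rect(ms["pixels"].astype(np.uint8)*255,"top",.06,.53,.24,.2,.8)
c=max(cv2.findContours((mk>127).astype(np.uint8),0,2)[0],key=cv2.contourArea);print("rect",cv2.minAreaRect(c))
ms=bot.masks_of("top","grille");mk=rect(ms[0]["pixels"].astype(np.uint8)*255,"top",.062,.53,.24,.2,.8)
c=max(cv2.findContours((mk>127).astype(np.uint8),0,2)[0],key=cv2.contourArea);print("grille/dryer rect",cv2.minAreaRect(c))
E
```

```text
Traceback (most recent call last):
cv2.error: OpenCV(4.12.0) /io/opencv/modules/imgproc/src/shapedescr.cpp:356: error: (-215:Assertion failed) n >= 0 && (depth == CV_32F || depth == CV_32S) in function 'fitEllipseNoDirect'
```

View pics/dial.png

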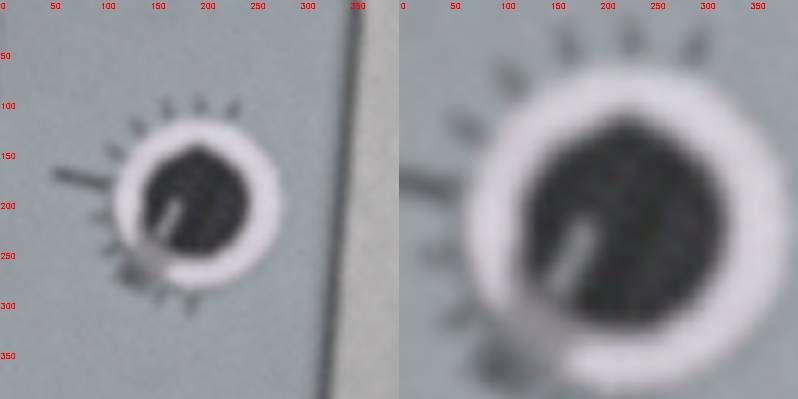

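```bash
python3 - <<'E'
from h import *
from scipy.optimize import least_squares
im=cv2.imread("pics/avg.png")
T={0:(190,303),1:(158,298),3:(110,250),4:(98,217),6:(115,152),7:(138,128),8:(168,107),9:(200,105),10:(235,108)}
def f(p):
    o=[]
    for k,(u,v) in T.items():
        x,y=.605-v*.0004,.2466-u*.0004
        b=np.pi+p[2]-.34*k; o+=[(p[0]+p[3]*np.cos(b)-x)*1e3,(p[1]+p[3]*np.sin(b)-y)*1e3]
    return o
s=least_squares(f,[.525,.167,-.07,.04]);p=s.x;print("axis",p[:2],"yaw deg",np.degrees(p[2]),"r",p[3],"res",np.sqrt(np.mean(s.fun**2)))
m=np.array([.605-172*.0004,.2466-55*.0004])-p[:2];print("mark bearing",np.degrees(np.arctan2(m[1],m[0])),np.linalg.norm(m),"pred",180+np.degrees(p[2])-97.4)
ms=bot.masks_of("top","dryer")
for q in ms:
    mk=rect(q["pixels"].astype(np.uint8)*255,"top",.06,.53,.24,.22,.8)
    c=max(cv2.findContours((mk>127).astype(np.uint8),0,2)[0],key=cv2.contourArea);r=cv2.minAreaRect(c);print(r[2],np.array(r[1])*.8,.75-r[0][1]*.0008,.46-r[0][0]*.0008)
w=np.radians(-4.5);Rz=R.from_euler('z',w)
c,sn=np.cos(p[2]),np.sin(p[2]);print("grille from axis",p[0]-sn*.161,p[1]+c*.161)
print("row for hover over dial",rows([p[0],p[1],.231]))
E
python3 -m pendant '[[[0,0,0,0,0,0.1,100]]]' 60; python3 -c "
from h import *
s=bot.get_obs();print(s['q'],s['tcp_rot'])"
```

```text
axis [0.52312494 0.16660708] yaw deg -5.11115587548919 r 0.04037711604353972 res 0.5211532075046842
mark bearing 77.29455643865941 0.05944860112145091 pred 77.48884412451079
4.8135504722595215 [304.11938477 201.32532959] 0.5307823242187499 0.2588899047851563
grille from axis 0.5374681460431011 0.3269668998429839
row for hover over dial (array([ 5.490e+01, -5.453e+01,  3.000e-02]), None)
time: 1.83
ee_pos: [0.1713, -0.5226, 0.2313]
tcp_rot: [-180.0, 0.0, 12.5]
wrist_force: [-1.0, -0.2, -0.6]
opening: 0.0855
[-7.18483264e+01  4.98022231e+00  1.00787032e+01  9.51000411e+01
 -9.83208569e-04  9.56515957e+01] [-1.79998544e+02  1.13207808e-03  1.25000780e+01]
```

```bash
r='[[[0,0,0,0,0,-0.125,100],[0,0,0,0,0,-0.125,100],[0,0,0,0,0,-0.125,100],[0,0,0,0,0,-0.125,100],[0,0,0,0,0,-0.125,100]]]'; 
python3 -m pendant '[[[0,0,0,0,0,-0.125,100],[0,0,0,0,0,-0.125,100],[0,0,0,0,0,-0.125,100],[0,0,0,0,0,-0.125,100],[0,0,0,0,0,-0.125,100]]]' >/dev/null
python3 -m pendant '[[[0,0,0,0,0,-0.125,100],[0,0,0,0,0,-0.125,100],[0,0,0,0,0,-0.125,100],[0,0,0,0,0,-0.125,100],[0,0,0,0,0,-0.125,100]]]' >/dev/null
python3 -m pendant '[[[0,0,0,0,0,-0.125,100],[0,0,0,0,0,-0.125,100],[0,0,0,0,0,-0.125,100],[0,0,0,0,0,-0.125,100],[0,0,0,0,0,-0.125,100]]]' >/dev/null
python3 -m pendant '[[[0,0,0,0,0,-0.125,100],[0,0,0,0,0,-0.125,100],[0,0,0,0,0,-0.125,100],[0,0,0,0,0,-0.125,100],[0,0,0,0,0,-0.12,100]]]'
python3 -c "
from h import *
print(rows([.523,.1666,.2],R.from_euler('xyz',[180,0,155],degrees=True)))"
```

```text
time: 3.5
ee_pos: [0.1713, -0.5226, 0.2313]
tcp_rot: [-180.0, 0.0, 155.0]
wrist_force: [-0.2, -0.4, 0.0]
opening: 0.0853
(array([-2.73, 77.33,  3.13]), array([-0.,  0., -0.]))
```

```bash
python3 -m pendant '[[[-0.14,3.86,0,0,0,0,100],[-0.14,3.86,0,0,0,0,100],[-0.14,3.86,0,0,0,0,100],[-0.14,3.86,0,0,0,0,100],[-0.14,3.86,0,0,0,0,100]]]' >/dev/null
python3 -m pendant '[[[-0.14,3.86,0,0,0,0,100],[-0.14,3.86,0,0,0,0,100],[-0.14,3.86,0,0,0,0,100],[-0.14,3.86,0,0,0,0,100],[-0.14,3.86,0,0,0,0,100]]]' >/dev/null
python3 -m pendant '[[[-0.14,3.86,0,0,0,0,100],[-0.14,3.86,0,0,0,0,100],[-0.14,3.86,0,0,0,0,100],[-0.14,3.86,0,0,0,0,100],[-0.14,3.86,0,0,0,0,100]]]' >/dev/null
python3 -m pendant '[[[-0.14,3.86,0,0,0,0,100],[-0.14,3.86,0,0,0,0,100],[-0.14,3.86,0,0,0,0,100],[-0.14,3.86,0,0,0,0,100],[-0.14,3.86,0,0,0,0,100]]]'
python3 -c "
from h import *
print(rows([.523,.1666,.079],R.from_euler('xyz',[180,0,155],degrees=True)))"
```

```text
time: 5.17
ee_pos: [0.526, 0.1969, 0.2323]
tcp_rot: [179.8, 0.5, 155.1]
wrist_force: [1.1, -0.8, 0.1]
opening: 0.0856
(array([-0.86, -2.94, 15.33]), array([0.004, 0.009, 0.002]))
```

```bash
python3 -m pendant '[[[-0.86,-2.94,0,0,0,0,100],[0,0,0,0,0,0,100]]]' >/dev/null
python3 -c "
from h import *
print(rows([.523,.1666,.079],R.from_euler('xyz',[180,0,155],degrees=True)))"
```

```text
(array([-0.28, -0.87, 14.67]), array([-0.001,  0.002,  0.015]))
```

```bash
python3 -m pendant '[[[-0.25,-0.8,3.5,0,0,0,100],[0,0,3.5,0,0,0,100],[0,0,2,0,0,0,100],[0,0,0,0,0,0,100]]]' >/dev/null
python3 -c "
from h import *
print(rows([.523,.1666,.079],R.from_euler('xyz',[180,0,155],degrees=True)))"
```

```text
(array([ 0.02, -0.27,  5.34]), array([0.   , 0.003, 0.017]))
```

```bash
python3 -m pendant '[[[0,-0.25,2.5,0,0,0,100],[0,0,2,0,0,0,100],[0,0,0.7,0,0,0,100],[0,0,0,0,0,0,100]]]' >/dev/null
python3 -m pendant '[[[0,0,0,0,0,0,20],[0,0,0,0,0,0,10],[0,0,0,0,0,0,5],[0,0,0,0,0,0,5],[0,0,0,0,0,0,5]]]' 40
python3 -c "
from h import *
print(rows([.523,.1666,.079],R.from_euler('xyz',[180,0,155],degrees=True)))"
```

```text
time: 6.42
ee_pos: [0.5266, 0.1675, 0.0895]
tcp_rot: [179.6, 0.6, 155.9]
wrist_force: [0.7, 0.1, -0.7]
opening: 0.0258
(array([ 0.3 , -0.23,  1.04]), array([0.008, 0.011, 0.016]))
```

```bash
python3 -m pendant '[[[0.3,-0.2,0.9,-0.008,-0.011,0,35],[0,0,0.2,0,0,0,35],[0,0,0,0,0,0,35]]]'
python3 -c "
from h import *
print(rows([.523,.1666,.079],R.from_euler('xyz',[180,0,155],degrees=True)))"
```

```text
time: 6.67
ee_pos: [0.5244, 0.1673, 0.0804]
tcp_rot: [179.0, 1.4, 155.9]
wrist_force: [0.9, 0.0, 0.3]
opening: 0.0299
(array([ 0.1 , -0.12,  0.14]), array([0.018, 0.025, 0.016]))
```

```bash
python3 -m pendant '[[[0.1,-0.1,0.1,0.018,0.025,0,35],[0,0,0,0,0,0,20],[0,0,0,0,0,0,10],[0,0,0,0,0,0,10],[0,0,0,0,0,0,10]]]' 40
python3 -m pendant '[[[0,0,0,0,0,0,5],[0,0,0,0,0,0,5]]]'
python3 - <<'E'
from h import *
print(rows([.523,.1666,.079],R.from_euler('xyz',[180,0,77.4],degrees=True)), bot.get_obs()["torque"])
im=bot.camera("side");cv2.imwrite("pics/g1.png",cv2.convertScaleAbs(cv2.resize(im[90:220,180:330,::-1],(600,520),interpolation=2),alpha=1.3))
E
```

```text
time: 7.08
ee_pos: [0.5235, 0.1674, 0.0807]
tcp_rot: [180.0, -0.0, 155.9]
wrist_force: [-0.0, 0.9, -1.3]
opening: 0.0133
time: 7.25
ee_pos: [0.5234, 0.1674, 0.0807]
tcp_rot: [179.9, -0.0, 155.9]
wrist_force: [0.4, 0.1, -2.1]
opening: 0.0133
(array([ 0.01, -0.09,  0.17]), array([ 1.00e-03, -1.00e-03,  1.37e+00])) [ 0.07293365  0.01561086 -0.03991656]
```

View pics/g1.png

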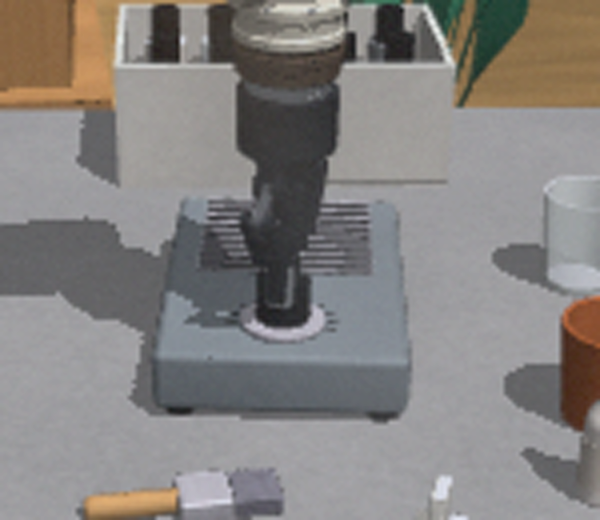

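The bar is gripped with the opening at 13.3 mm, close to its 14 mm thickness, and the jaws are over the dial. Now I turn it clockwise.

```bash
python3 -m pendant '[[[0,0,0,0,0,0.11,5],[0,0,0,0,0,0.11,5],[0,0,0,0,0,0.11,5],[0,0,0,0,0,0.11,5],[0,0,0,0,0,0.11,5]]]'
python3 -m pendant '[[[0,0,0,0,0,0.11,5],[0,0,0,0,0,0.11,5],[0,0,0,0,0,0.11,5],[0,0,0,0,0,0.1,5],[0,0,0,0,0,0,5]]]'
python3 -c "
from h import *
print(rows([.523,.1666,.0805],R.from_euler('xyz',[180,0,77.4],degrees=True)),bot.get_obs()['q'][5])"
```

```text
time: 7.72
ee_pos: [0.5233, 0.1673, 0.0807]
tcp_rot: [179.9, -0.0, 123.3]
wrist_force: [-0.5, -0.0, -1.5]
opening: 0.0135
time: 8.13
ee_pos: [0.5231, 0.1672, 0.0807]
tcp_rot: [179.9, -0.1, 97.1]
wrist_force: [-0.6, 0.4, -1.9]
opening: 0.0133
(array([-0.06, -0.01,  0.02]), array([ 0.001, -0.001,  0.344])) 100.60507019709169
```

```bash
python3 -m pendant '[[[0,0,0,0,0,0.11,5],[0,0,0,0,0,0.11,5],[0,0,0,0,0,0.09,5],[0,0,0,0,0,0.02,5],[0,0,0,0,0,0,5]]]'
python3 -c "
from h import *
print(rows([.523,.1666,.0805],R.from_euler('xyz',[180,0,77.4],degrees=True)),bot.get_obs()['q'][5])"
```

```text
time: 8.55
ee_pos: [0.523, 0.1673, 0.0807]
tcp_rot: [179.9, -0.1, 78.4]
wrist_force: [0.2, 1.1, -1.8]
opening: 0.0133
(array([-0.06,  0.02,  0.02]), array([ 0.001, -0.002,  0.017])) 119.30930990679374
```

Final nudge, then open, retreat upward and move aside to check the dial.

```bash
python3 -m pendant '[[[0,0,0,0,0,0.018,5],[0,0,0,0,0,0,5],[0,0,0,0,0,0,40],[0,0,0,0,0,0,60],[0,0,0,0,0,0,70]]]'
python3 -m pendant '[[[0,0,0,0,0,0,80],[0,0,-2,0,0,0,80],[0,0,-3.5,0,0,0,80],[0,0,-4,0,0,0,80],[0,0,-4,0,0,0,80]]]'
python3 -c "
from h import *
print(rows([.448,-.184,.23],R.from_euler('xyz',[180,0,-19],degrees=True)),rows([.448,-.184,.23],R.from_euler('xyz',[180,0,161],degrees=True)),bot.get_obs()['q'])"
```

```text
time: 8.97
ee_pos: [0.5232, 0.1671, 0.081]
tcp_rot: [179.9, -0.1, 78.0]
wrist_force: [-0.0, 0.6, -0.6]
opening: 0.0489
time: 9.38
ee_pos: [0.519, 0.1655, 0.2109]
tcp_rot: [-179.3, 0.4, 78.1]
wrist_force: [0.7, 0.7, 0.5]
opening: 0.0682
(array([-35.67,   0.23,  -1.68]), array([-0.003,  0.015,  1.695])) (array([-35.67,   0.23,  -1.68]), array([-0.014, -0.003, -1.447])) [ 1.76841744e+01  4.64280706e+00  7.44196180e+00  9.35538887e+01
 -3.28332167e-03  1.19582671e+02]
```

```bash
python3 -m pendant '[[[-3.9,0,0,0,0,0,100],[-3.9,0,0,0,0,0,100],[-3.9,0,0,0,0,0,100],[-3.9,0,0,0,0,0,100],[-3.9,0,0,0,0,0,100]]]'>/dev/null
python3 -m pendant '[[[-3.9,0,0,0,0,0,100],[-3.9,0,0,0,0,0,100],[-3,0,0,0,0,0,100],[-1.5,0,0,0,0,0,100],[0,0,0,0,0,-0.12,100]]]'
python3 -m pendant '[[[0,0,0,0,0,-0.12,100],[0,0,0,0,0,-0.12,100],[0,0,0,0,0,-0.12,100],[0,0,0,0,0,-0.12,100],[0,0,0,0,0,-0.12,100]]]'>/dev/null
python3 -m pendant '[[[0,0,0,0,0,-0.12,100],[0,0,0,0,0,-0.12,100],[0,0,0,0,0,-0.12,100],[0,0,0,0,0,-0.12,100],[0,0,0,0,0,0,100]]]'
python3 - <<'E'
from h import *
print(rows([.448,-.184,.2],R.from_euler('xyz',[180,0,161],degrees=True)))
acc=np.mean([bot.camera("top").astype(float) for _ in range(6)],0)
im=np.clip(acc*1.5,0,255).astype(np.uint8)[...,::-1].copy(); cv2.imwrite("pics/avg2.png",im)
A=rect(im,"top",.104,.523,.1666,.08,.4);B=rect(im,"top",.095,.56,-.225,.16,.8)
for r,z in((125,.106),):
  pass
cv2.circle(A,(200,200),3,(0,0,255),1)
C=np.hstack([A,B]);cv2.imwrite("pics/dial2.png",C)
E
```

```text
time: 10.22
ee_pos: [0.4561, -0.1569, 0.2254]
tcp_rot: [179.3, 0.1, 85.5]
wrist_force: [-0.2, 0.4, 0.2]
opening: 0.0849
time: 11.05
ee_pos: [0.4552, -0.1606, 0.2272]
tcp_rot: [179.8, 0.8, 150.3]
wrist_force: [-0.2, -0.0, -0.8]
opening: 0.0855
(array([-0.5 , -2.4 ,  2.72]), array([ 0.002,  0.015, -0.187]))
```

View pics/dial2.png

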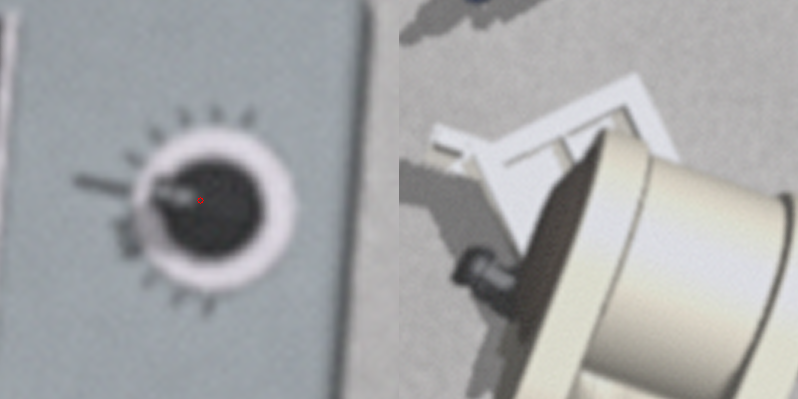

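The pointer now lies along the long mark. Next I go to the tab, aiming for about (0.449, -0.184).

```bash
python3 -m pendant '[[[-0.45,-2.3,2.7,0,0.015,-0.11,100],[0,0,3,0,0,-0.075,100],[0,0,3,0,0,0,100],[0,0,0,0,0,0,100]]]'
python3 -c "
from h import *
print(rows([.449,-.184,.0785],R.from_euler('xyz',[180,0,161],degrees=True)))"
```

```text
time: 11.68
ee_pos: [0.449, -0.1838, 0.1391]
tcp_rot: [179.9, 0.2, 160.4]
wrist_force: [-1.1, -0.6, -1.3]
opening: 0.0855
(array([ 0.02, -0.03,  6.06]), array([ 0.002,  0.004, -0.01 ]))
```

```bash
python3 -m pendant '[[[0,0,2.5,0,0.004,-0.01,100],[0,0,2,0,0,0,70],[0,0,1,0,0,0,50],[0,0,0,0,0,0,35],[0,0,0,0,0,0,30]]]'
python3 - <<'E'
from h import *
print(rows([.449,-.184,.0785],R.from_euler('xyz',[180,0,161],degrees=True)))
im=bot.camera("side");cv2.imwrite("pics/g2.png",cv2.convertScaleAbs(cv2.resize(im[185:285,170:290,::-1],(720,600),interpolation=2),alpha=1.2))
E
```

```text
time: 12.1
ee_pos: [0.4501, -0.1839, 0.0872]
tcp_rot: [179.9, 0.2, 160.7]
wrist_force: [0.8, -0.3, -0.4]
opening: 0.0385
(array([ 0.11, -0.05,  0.87]), array([ 0.002,  0.003, -0.006]))
```

View pics/g2.png

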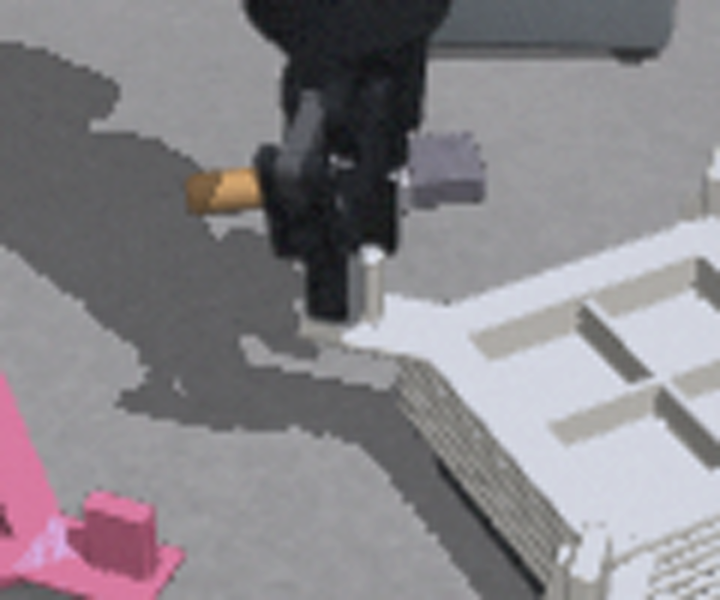

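Run:
```python
from h import *
x=R.from_euler('z',-19,degrees=True).apply([1,0,0]);y=R.from_euler('z',-19,degrees=True).apply([0,1,0])
t=np.array([.449,-.184,0])
f=lambda a,b,z:((proj("side",t+a*x+b*y+[0,0,z])-[170,185])*6).round(0)
for z in(.106,.074):print("tab right -y,+y",f(.013,-.005,z),f(.013,.005,z),"left",f(-.013,-.005,z),f(-.013,.005,z))
s=bot.get_obs();t=s["ee_pos"]*[1,1,0]
print("finger near inner R/L",f(.011,-.019,.0875),f(-.011,-.019,.0875),"outer",f(.011,-.03,.0875),f(-.011,-.03,.0875))
```

```text
tab right -y,+y [378. 259.] [385. 244.] left [313. 248.] [322. 233.]
tab right -y,+y [378. 325.] [386. 310.] left [315. 313.] [323. 298.]
finger near inner R/L [365. 318.] [311. 308.] outer [356. 336.] [301. 325.]
```

The picture shows the fingers straddling the tab, and its edges are within about 3 px of the prediction. I lower and close gently.

```bash
python3 -m pendant '[[[0,0,0.8,0,0,0,30],[0,0,0,0,0,0,25],[0,0,0,0,0,0,22]]]' 20
python3 -m pendant '[[[0,0,0,0,0,0,18],[0,0,0,0,0,0,18]]]'
python3 -m pendant '[[[0,0,0,0,0,0,14],[0,0,0,0,0,0,14]]]'
```

```text
time: 12.4
ee_pos: [0.4522, -0.1846, 0.0826]
tcp_rot: [179.9, 0.5, 160.6]
wrist_force: [0.3, 0.4, 0.3]
opening: 0.0189
time: 12.57
ee_pos: [0.4526, -0.1847, 0.0836]
tcp_rot: [179.9, 0.5, 160.6]
wrist_force: [0.5, 0.2, -0.4]
opening: 0.0151
time: 12.73
ee_pos: [0.4528, -0.1848, 0.0841]
tcp_rot: [179.9, 0.6, 160.6]
wrist_force: [-0.1, -0.3, -0.1]
opening: 0.0117
```

```bash
python3 -m pendant '[[[0.25,0,0.5,0,0.01,0,20],[0,0,0.1,0,0,0,20]]]' 20
python3 -c "
from h import *
print(rows([.450,-.184,.0775],R.from_euler('xyz',[180,0,161],degrees=True)))"
```

```text
time: 12.9
ee_pos: [0.4504, -0.184, 0.0781]
tcp_rot: [179.9, 0.0, 160.6]
wrist_force: [-0.8, 0.3, -0.1]
opening: 0.0172
(array([ 0.04, -0.01,  0.06]), array([ 0.002,  0.   , -0.007]))
```

```bash
python3 -m pendant '[[[0,0,0,0,0,-0.007,13],[0,0,0,0,0,0,11],[0,0,0,0,0,0,5]]]' 20
python3 -m pendant '[[[0,0,0,0,0,0,0],[0,0,0,0,0,0,0],[0,0,0,0,0,0,0]]]' 110
python3 -c "
from h import *
s=bot.get_obs();r=R.from_euler('xyz',s['tcp_rot'],degrees=True)
x=R.from_euler('z',-19,degrees=True).apply([1,0,0])
t=s['ee_pos'];piv=np.array([*(np.array([.449,-.184])+.208*x[:2]),.052])
ax=R.from_euler('z',-19,degrees=True).apply([0,1,0])
for a in (.05,.1,.15,.2,.24):
  q=R.from_rotvec(ax*a)   # +y rotation: -x side goes up
  n=piv+q.apply(t-piv); print(a,(n-t).round(4),r.inv().apply(n-t).round(4)*100,r.inv().apply(ax*a).round(3))
"
```

```text
time: 13.15
ee_pos: [0.4502, -0.1842, 0.0777]
tcp_rot: [179.9, -0.0, 161.1]
wrist_force: [-0.2, 1.2, 0.4]
opening: 0.0097
time: 13.4
ee_pos: [0.4501, -0.1842, 0.0778]
tcp_rot: [179.9, -0.0, 161.1]
wrist_force: [-1.0, -0.4, 1.1]
opening: 0.0083
0.05 [ 0.0015 -0.0005  0.0103] [-0.15  0.   -1.03] [-0.    0.05  0.  ]
0.1 [ 0.0034 -0.0012  0.0205] [-0.36  0.   -2.05] [-0.   0.1  0. ]
0.15 [ 0.0058 -0.002   0.0306] [-0.62  0.   -3.06] [-0.    0.15  0.  ]
0.2 [ 0.0088 -0.003   0.0406] [-0.92  0.   -4.06] [-0.   0.2  0. ]
0.24 [ 0.0114 -0.0039  0.0484] [-1.2   0.   -4.84] [-0.    0.24  0.  ]
```

```bash
python3 -m pendant '[[[-0.08,0,-0.62,0,0.03,0,0],[-0.08,0,-0.62,0,0.03,0,0],[-0.08,0,-0.62,0,0.03,0,0],[-0.08,0,-0.62,0,0.03,0,0],[0,0,0,0,0,0,0]]]'
```

```text
time: 13.82
ee_pos: [0.4538, -0.1851, 0.1019]
tcp_rot: [179.9, -7.2, 161.1]
wrist_force: [-4.7, 1.4, 3.0]
opening: 0.0082
```

```bash
python3 -m pendant '[[[-0.08,0,-0.7,0,0.03,0,0],[-0.08,0,-0.7,0,0.03,0,0],[-0.08,0,-0.7,0,0.03,0,0],[0,0,0,0,0,0,0]]]'
python3 - <<'E'
from h import *
im=bot.camera("side");cv2.imwrite("pics/g3.png",cv2.convertScaleAbs(cv2.resize(im[185:305,190:340,::-1],(750,600),interpolation=2),alpha=1.2))
E
```

```text
time: 14.15
ee_pos: [0.4577, -0.1864, 0.1217]
tcp_rot: [179.9, -12.7, 161.1]
wrist_force: [-3.6, 1.1, 3.1]
opening: 0.0084
```

View pics/g3.png

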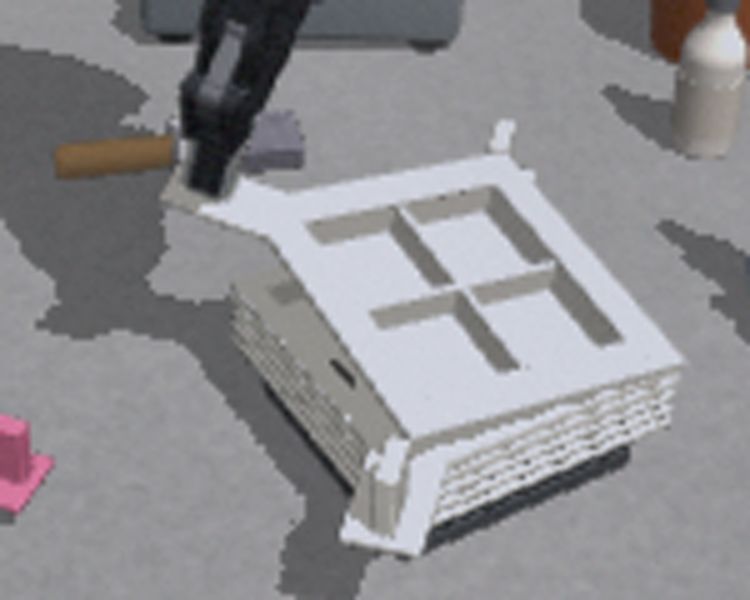

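The tab corner is up and clear, the far corner is still seated, and the stack looks unmoved. Lifting straight up.

```bash
python3 -m pendant '[[[0.15,0,-0.6,0,0,0,0],[0.15,0,-0.6,0,0,0,0],[0.15,0,-0.6,0,0,0,0],[0.15,0,-0.6,0,0,0,0]]]'
python3 -m pendant '[[[0.2,0,-0.9,0,0,0,0],[0.25,0,-1.2,0,0,0,0],[0.4,0,-2,0,0,0,0],[0.4,0,-2,0,0,0,0],[0.2,0,-1,0,0,0,0]]]'
python3 - <<'E'
from h import *
im=bot.camera("side");cv2.imwrite("pics/g4.png",cv2.convertScaleAbs(cv2.resize(im[125:305,140:365,::-1],(750,600),interpolation=2),alpha=1.2))
s=bot.get_obs();b=31.3;u=np.array([np.cos(np.radians(b)),np.sin(np.radians(b)),0])
t=np.array([.5375,.327,0])-.125*u; print(t,rows([t[0],t[1],.26],R.from_euler('xyz',[180,0,180+b],degrees=True)),s['q'])
E
```

```text
time: 14.53
ee_pos: [0.4556, -0.1855, 0.1448]
tcp_rot: [179.8, -12.6, 161.1]
wrist_force: [-0.3, -0.6, -2.0]
opening: 0.0083
time: 14.95
ee_pos: [0.4557, -0.1856, 0.2234]
tcp_rot: [179.8, -12.5, 161.1]
wrist_force: [1.5, -0.8, -1.5]
opening: 0.0084
[0.43069265 0.26206011 0.        ] (array([17.29, 41.54,  0.33]), array([ 0.098, -0.2  , -0.874])) [-21.90679164   9.45071222  13.18728642 106.09775407  -0.45088589
  -2.89870306]
```

View pics/g4.png

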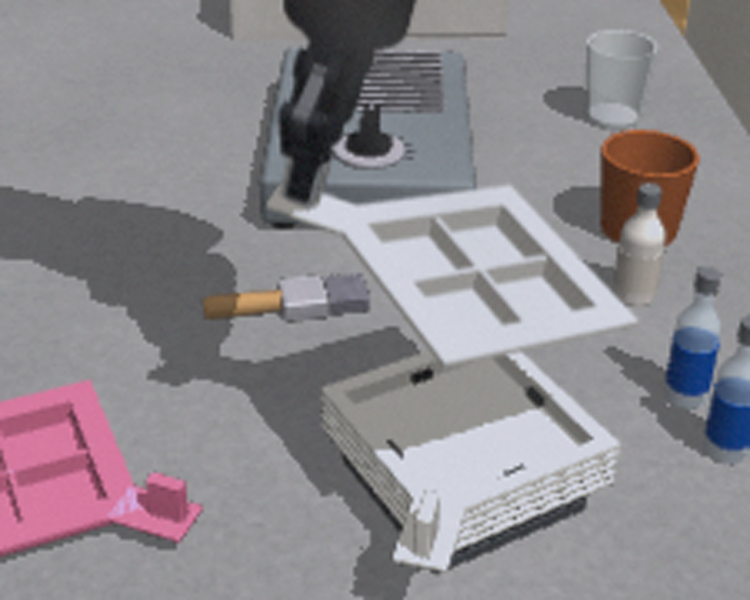

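The tray is out alone with the stack in place. Now level it, turn it and carry it.

```bash
python3 -m pendant '[[[0,0,0,0,-0.06,0,0],[0,0,0,0,-0.06,0,0],[0,0,0,0,-0.06,0,0],[0,0,0,0,-0.04,0,0],[0,0,0,0,0,-0.05,0]]]'
python3 -m pendant '[[[0,0,0,0,0,-0.09,0],[0,0,0,0,0,-0.1,0],[0,0,0,0,0,-0.1,0],[0,0,0,0,0,-0.1,0],[0,0,0,0,0,-0.1,0]]]'
python3 -m pendant '[[[0,0,0,0,0,-0.1,0],[0,0,0,0,0,-0.1,0],[0,0,0,0,0,-0.1,0],[0,0,0,0,0,-0.03,0],[0,0,0,0,0,0,0]]]'
python3 - <<'E'
from h import *
t=[.4307,.2621]; print(rows([t[0],t[1],.23],R.from_euler('xyz',[180,0,211.3],degrees=True)))
E
```

```text
time: 15.42
ee_pos: [0.4577, -0.1864, 0.227]
tcp_rot: [179.9, 0.9, 163.9]
wrist_force: [-1.2, -0.1, -2.0]
opening: 0.0081
time: 15.83
ee_pos: [0.456, -0.1859, 0.2298]
tcp_rot: [-179.5, 1.1, -166.9]
wrist_force: [0.4, 0.0, -2.7]
opening: 0.0085
time: 16.25
ee_pos: [0.4552, -0.1858, 0.2313]
tcp_rot: [-179.1, 0.8, -146.6]
wrist_force: [-0.0, -0.2, -1.6]
opening: 0.0082
(array([-22.6 ,  38.75,  -0.17]), array([-0.016,  0.014,  0.036]))
```

```bash
python3 -m pendant '[[[-0.8,1.3,0,-0.016,0.014,0.03,0],[-1.4,2.4,0,0,0,0,0],[-1.6,2.8,0,0,0,0,0],[-1.6,2.8,0,0,0,0,0],[-1.6,2.8,0,0,0,0,0]]]'>/dev/null
python3 -m pendant '[[[-1.6,2.8,0,0,0,0,0],[-1.6,2.8,0,0,0,0,0],[-1.6,2.8,0,0,0,0,0],[-1.6,2.8,0,0,0,0,0],[-1.6,2.8,0,0,0,0,0]]]'>/dev/null
python3 -m pendant '[[[-1.6,2.8,0,0,0,0,0],[-1.2,2.2,0,0,0,0,0],[-0.6,1.1,0,0,0,0,0],[0,0,0,0,0,0,0],[0,0,0,0,0,0,0]]]'
python3 - <<'E'
from h import *
t=[.4307,.2621]; print(rows([t[0],t[1],.19],R.from_euler('xyz',[180,0,211.3],degrees=True)))
acc={c:np.mean([bot.camera(c).astype(float) for _ in range(4)],0) for c in("top","side")}
a=[np.clip(acc[c]*1.4,0,255).astype(np.uint8)[...,::-1].copy() for c in acc]
for c in("top","side"):
    for n in("tray","tray_tab","tray_far"): print(c,n,[(np.round(m["uv"],1).tolist(),round(m["confidence"],2)) for m in bot.mark_of(c,n)])
cv2.imwrite("pics/c5.png",np.vstack([cv2.resize(a[0][60:260,60:420],(720,400)),cv2.resize(a[1][80:180,150:330],(720,400),interpolation=2)])[:,:])
i=cv2.imread("pics/c5.png");cv2.imwrite("pics/c5.png",cv2.resize(i,(540,600)))
E
```

```text
time: 17.5
ee_pos: [0.4438, 0.2012, 0.2327]
tcp_rot: [-179.9, 0.1, -150.0]
wrist_force: [1.0, -0.4, -2.2]
opening: 0.008
(array([-1.91,  5.93,  4.27]), array([-0.001,  0.001, -0.022]))
top tray [([330.8, 297.1], 0.86), ([131.9, 170.5], 0.78)]
top tray_tab [([150.9, 219.4], 0.69), ([355.7, 250.1], 0.63)]
top tray_far [([103.2, 130.2], 0.93), ([317.1, 334.9], 0.84)]
side tray [([257.3, 112.8], 0.74), ([143.7, 271.6], 0.62)]
side tray_tab [([224.7, 110.9], 0.96), ([185.9, 272.0], 0.86)]
side tray_far [([278.6, 102.0], 0.92), ([106.6, 253.1], 0.66)]
```

View pics/c5.png

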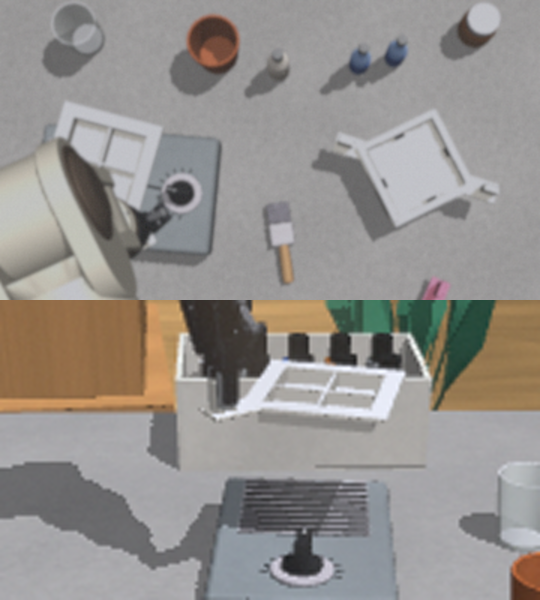

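The tray is held over the dryer and looks level. The stack, bottles, pot and brush look undisturbed. I check the heights by triangulation.

```bash
python3 - <<'E'
from h import *
T,_=tri((150.9,219.4),(224.7,110.9));F,_=tri((103.2,130.2),(278.6,102.0));C,e=tri((131.9,170.5),(257.3,112.8))
s=bot.get_obs();print(T,F,C,e,"TCP",s["ee_pos"])
d=F-T;print("len",np.linalg.norm(d),"bearing",np.degrees(np.arctan2(d[1],d[0])),"tilt deg",np.degrees((d[2]+.016)/.225))
print("stack",tri)
for n in("stack","tray_far"):print(bot.mark_of("side",n)[:1])
E
python3 -m pendant '[[[-0.6,2,0.5,0,0,-0.02,0],[-0.6,2,1,0,0,0,0],[-0.4,1,1,0,0,0,0],[0,0,0.5,0,0,0,0],[0,0,0,0,0,0,0]]]'
```

```text
[0.44211257 0.20167552 0.24355933] [0.62726081 0.31157684 0.23464229] [0.54705685 0.25067692 0.21949035] 0.0001933069587722051 TCP [0.44406056 0.20062358 0.23274403]
len 0.2154940536910243 bearing 30.69275506667926 tilt deg 1.8036598613558272
stack <function tri at 0x7f2c7e82c9a0>
[{'uv': [277.3, 270.0], 'confidence': 0.71}]
[{'uv': [278.6, 102.0], 'confidence': 0.92}]
time: 18.72
ee_pos: [0.4324, 0.2534, 0.2015]
tcp_rot: [-179.9, 0.1, -148.9]
wrist_force: [0.7, -1.0, -2.1]
opening: 0.0085
```

```bash
python3 -m pendant '[[[0,0,0,0,0,0,0]]]'>/dev/null
python3 - <<'E'
from h import *
print(rows([.4307,.2621,.188],R.from_euler('xyz',[180,0,211.3],degrees=True)))
E
```

```text
(array([-0.33,  0.86,  1.32]), array([-0.002,  0.002, -0.002]))
```

```bash
python3 -m pendant '[[[-0.2,0.5,0.7,0,0,0,0],[-0.1,0.3,0.5,0,0,0,0],[0,0,0.1,0,0,0,0],[0,0,0,0,0,0,0],[0,0,0,0,0,0,0]]]'
python3 - <<'E'
from h import *
print(rows([.4307,.2621,.188],R.from_euler('xyz',[180,0,211.3],degrees=True)))
u={}
for c in("top","side"):
    a=bot.camera(c)
    u[c]=bot.mark_of(c,"tray"); print(c,[(np.round(m["uv"],1).tolist(),round(m["confidence"],2)) for m in u[c]],proj(c,[.537,.327,.162]).round(1))
    cv2.imwrite(f"pics/f_{c}.png",cv2.convertScaleAbs(a[...,::-1],alpha=1.4))
E
```

```text
time: 19.22
ee_pos: [0.4314, 0.2605, 0.1876]
tcp_rot: [-179.9, 0.1, -149.0]
wrist_force: [-0.1, -0.5, -3.1]
opening: 0.0081
(array([-0.02,  0.18, -0.04]), array([-0.002,  0.002, -0.005]))
top [([329.9, 298.3], 0.79), ([105.7, 175.4], 0.69), ([81.4, 140.6], 0.55), ([158.7, 184.5], 0.25), ([248.7, 222.6], 0.17)] [105.1 178.2]
side [([142.1, 272.1], 0.79), ([252.8, 117.8], 0.6), ([273.7, 110.8], 0.43), ([343.9, 243.6], 0.35)] [252.2 121.2]
```

View pics/f_side.png

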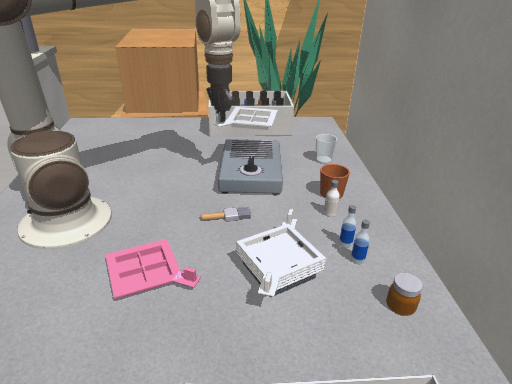

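The picture shows the tray level at about (252,118), above the grille, held by its tab. The pose is stable and the other objects are where they were, so I hand the job in.

```bash
python3 -m pendant '[[[0,0.15,0,0,0,0,0],[0,0,0,0,0,0,0],[0,0,0,0,0,0,0]]]'
python3 -c "
from h import *
bot.job_done()"
```

```text
time: 19.67
ee_pos: [0.4309, 0.2619, 0.1884]
tcp_rot: [-179.9, 0.2, -149.0]
wrist_force: [-0.0, 0.1, -2.5]
opening: 0.0081
the job is handed in; nothing more can be done
```

I turned the dial to the long mark, peeled the top tray off by its own tab, and handed the job in at 19.7 s with the tray still held level over the grille.

- **Dial:** I turned the bar clockwise until the tool stood at 78.0°, against 77.4° measured for the long mark. After letting go, a rectified picture showed the pointer line at roughly 17° on a mark expected at 12.6°, which I put down to pixel noise.
- **Peel:** I tilted the tray about its far corner to about 0.22 rad (12.7°), with that corner still sitting in the stack, then lifted it straight up. Force readings stayed under 5 N. The stack showed at the same pixel within 1 px before and after.
- **Hold:** The tray's underside works out about 10 cm above the grille (tool at z 0.188), centred to about 1 cm. The tool is vertical to about 0.2° and the grip reads 8.1 mm.
- **Bystanders:** The bottles, pot and brush looked untouched in the last picture.

Two network readings did not quite agree. One put the tray 1.8° off level just before I lowered it. In the last pictures its centre sat about 3 px from where I predicted. Both are close to the noise of those readings, so I trusted the tool pose instead.

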